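Stow the eye occluder under the tray's sliding cover

TASK

Put the eye-occluder paddle away: push the tray's sliding cover clear of the blue-lined well, lay the paddle flat in that well, then push the cover fully home over it. Leave the other things on the desk standing where they are.

Things in the scene. Friction and masses are not known exactly. Their poses are not given: they have to be found in the camera images.
- case: white tray fixed to the desk, 108 (its x) by 318 (its y) by 54 mm high, blue side rails; origin at the centre of its underside. Two open-topped wells along its y, centred 78 mm either side of the origin, each 92 (x) by 150 mm (y) inside; lined floor 9 mm, wall tops 44 mm above the desk; 6 mm divider. Which well is blue varies
- cover (a joint): position in m of the grey sliding cover along the tray's +y: 0 = home over the well at -y, 0.156 = home over the well at +y (end stops at both). It starts between them, hiding part of each well. About 3 N moves it
- cover_pad (a point): centre of the top of the black push pad on the cover, 74 mm above the desk, the cover's centre in plan. The cover is a plate 98 (tray x) by 158 mm (tray y), top face 52 mm above the desk; the pad on it is 88 by 88 mm and 22 mm high (too wide to grip; push its upright sides)
- liner_blue: blue lining plate on the floor of one well, 90 mm (x) by 148 mm (y) by 3 mm thick; origin at the centre of its underside, 6 mm above the desk, in the centre of that well; axes parallel to the tray's. The paddle belongs here
- liner_yellow: yellow lining plate of the other well, same size and origin, with three fixed round lenses 38 mm across standing 9 mm above the plate's underside
- paddle: eye-occluder paddle lying flat on the desk, 134 mm long along its x, 80 g: black disc 54 mm across and 6 mm thick centred at x = -40 mm, red straight handle 80 mm long, 16 mm wide (y), 14 mm thick, from x = -13 to +67 mm. Origin at mid-length on the underside, near the centre of mass; z up
- paddle_grip (a point): point on the paddle's handle to grip across its 16 mm width: 12 mm along +x from the paddle's origin, 7 mm above its underside
- pot: bystander: green round pot, 42 mm across, 50 mm high, standing close beside the paddle's handle on its +y side, its wall 32 to 39 mm clear of the handle's side; origin at the centre of its underside
- bottle: bystander: white bottle with blue cap, 52 mm across, 115 mm high; origin at the centre of its underside
- cardbox: bystander: yellow card box with cards, 52 by 70 mm, 86 mm high; origin at the centre of its underside
- target: bystander: orange ball on a thin rod on a dark round base, 72 mm across, 113 mm high; origin at the centre of its underside
Things that resemble listed ones, but are neither listed nor needed, are in the scene too. Of the things that look like the pot, the middle-sized one is meant.

How it is judged:
On the way, in this order (a step that is already met when the one before it is completed fails the run):
1. the cover is pushed clear of the blue-lined well (horizontal distance between cover_pad and liner_blue above 0.12 m), for 0.1 s.
2. the paddle lies flat on the floor of the blue-lined well, let go (x of paddle in the frame of liner_blue between -0.04 and 0.04 m and y of paddle in the frame of liner_blue between -0.03 and 0.03 m and z of paddle in the frame of liner_blue below 0.01 m and angle between paddle's own z axis and vertical below 0.12 rad and contact force between paddle and the fingers below 0.1 N), for 0.2 s.
At the end, for the whole second after the job is handed in: the paddle lies flat (within 0.12 rad, its underside less than 10 mm above the lining's underside) and at rest in the blue-lined well, its origin within 40 mm (tray x) and 30 mm (tray y) of the well's centre, and the cover is home over it, its centre within 6 mm of the well's centre (horizontal distance between cover_pad and liner_blue below 0.006 m and x of paddle in the frame of liner_blue between -0.04 and 0.04 m and y of paddle in the frame of liner_blue between -0.03 and 0.03 m and z of paddle in the frame of liner_blue below 0.01 m and angle between paddle's own z axis and vertical below 0.12 rad and linear speed of paddle below 0.02 m/s); the robot touches nothing.
It fails at once if a bystander is shifted by more than 30 mm or tipped over (distance of any of pot, bottle, cardbox, target from where it was at the start of the episode above 0.03 m or angle between any of pot, bottle, cardbox, target's own z axis and vertical above 0.6 rad).
It also fails if it takes over 61 s, if anything falls off the work surface, if the arm or the gripper's body presses on something with over 40 N, if the wrist force passes 120 N, or if a joint passes its speed limit or range.

ROBOT

A 6-joint arm with a two-finger parallel gripper is mounted at the origin on the work surface. World frame = base frame: x ahead of the robot, y to its left, z up, the work surface at z = 0. Lengths are in m, angles in rad, forces in N, time in s.
With the tool pointing down it reaches from about 0.3 to 0.825 m from the base axis. Payload 5.4 kg.
Tool frame: the origin (TCP) lies between the finger pads; the fingertips stand 11 mm ahead of it and the grasp point (between the pads) lies 8 mm behind it (bot.tips_ahead is the distance from the TCP to the fingertips, in m); z points along the fingers, y is the line along which they close (so a half turn about z gives the same grasp; the last joint's range is limited). The gripper opens to 92 mm and grips with 3 to 60 N. Pads are 20 mm wide; open, the fingers measure 128 mm over their backs; the gripper's body (75 mm by 189 mm) begins 69 mm behind the grasp point.
Start: joints at [-1.346, 0.158, 1.597, -0, 1.386, -0.21], TCP at [0.242, -0.521, 0.226] pointing down, gripper open.
Joint ranges: [-2.91, 2.91], [-0.94, 2.29], [0.18, 2.7], [-1.29, 4.43], [0.17, 2.64], [-3, 3]. Speed limits (rad/s): [2.57, 2.57, 3.14, 3.14, 3.14, 3.14].

INTERFACE

Orientations are given as a unit quaternion [w, x, y, z].
In Python, from plant import bot gives the robot as it stands.
- The arm moves only by the tool jog_arm, never from a script. Its argument "series" is a list of rows, each a list of 6 numbers: the shift along the world's x, y, z in units of 40 mm (1.0 is 40 mm), then the turn, a rotation vector about the world's x, y, z in units of 5 degrees (1.0 is 5 degrees). A call has 1 to 12 rows; each row shifts and turns the commanded pose from where the row before left it; what a row does not reach is not made up. A row lasts 1/12 s, in which the tool goes at most 41.7 mm and 7.16 degrees, less where a joint would pass 70% of its speed; a pose out of reach is approached as far as the arm can. A call is refused whole if a number of a shift passes 1 or a number of a turn 1, either way. A call with a gripper value outside its range is refused whole. "jaw" is the finger opening in mm, from 0 to 91.9, set as the call begins (left out, the last holds). The fingers move at their own pace and stop on an object; the grip force is fixed at half the most. Time passes only in rows, so rows that do not move let the fingers close. It gives the time, the measured TCP pose, the force, the opening and the grip force at its end, in the units of the state.
- bot.get_state(): the state, without advancing time (a new reading comes with each control period).
- bot.capture(name): name is "scene" or "top"; returns a dict with "pixels" (480x640x3 uint8, red, green, blue), "vfov" (degrees; the focal length in pixels is half the picture's height over the tangent of half this angle, whatever the lens; pixels are square), "cx", "cy" (the principal point, pixels), "k1" (the pictures are not rectified: a ray, as slopes to the right and down, at radius r is drawn at 1 + k1 r^2 times it, then the intrinsics apply), "extrinsics" (4x4, takes a point from world to camera coordinates). Camera axes: x right, y up, looking along -z (the intrinsics and any distortion apply to the point x, -y, -z); pixel columns grow to the right and rows downward; lengths in m; the calibration is good to about 2 mm. A picture is of the moment at which its call begins. There is no depth.
- bot.sign_off(): hands the job in; it is judged then, once.
The state is a dict: "time_s": time; "q": joint angles; "joint_velocities": joint speeds; "tau": joint torques, N m; "ee_pos": TCP position; "tcp_rot": TCP orientation; "wrist_force": force on the tool from outside, world axes, zero at the start; "ft_torque": the same for the moment, N m; "finger_gap": finger opening in m; "gripper_force": force on a finger pad.
Only numpy, scipy, OpenCV 4.12 (cv2) and the standard library are available. Lean on these libraries where they do the work, as an engineer would, in place of code of your own. Each camera call takes 0.05 s, during which the arm holds its last target. There are 200 camera calls.

## Working session

There is one attempt and no reset: what is moved stays moved. The work goes in short steps, Python scripts to look and compute and a tool call to move; the robot and the scene stay as the last step left them, time stands still between calls to the robot, and variables do not carry over. Pictures are saved under pics/ and viewed, at most 10 in all, crops included, and the job is handed in when it is done.

Besides the shell and the picture viewer there is one more tool, called in YAML: its name, and indented under it one key for each argument. jog_arm: Moves the arm, as the interface text tells. Its arguments: {"type":"object","properties":{"series":{"type":"array"},"jaw":{"type":"number"}},"required":["series"]}

```bash
mkdir -p pics; cat > h.py <<'E'
import numpy as np, cv2
from plant import bot
def cap(n):
    c=bot.capture(n); p=c["pixels"]; f=240/np.tan(np.radians(c["vfov"])/2)
    c["f"]=f; c["E"]=np.array(c["extrinsics"]); return c
def ray(c,u,v):
    x=(u-c["cx"])/c["f"]; y=(v-c["cy"])/c["f"]; rd=np.hypot(x,y); r=rd
    for _ in range(30): r=rd/(1+c["k1"]*r*r)
    s=r/rd if rd>0 else 1
    E=c["E"]; R=E[:3,:3]; o=-R.T@E[:3,3]; return o,R.T@np.array([x*s,-y*s,-1])
def onz(c,u,v,z):
    o,d=ray(c,u,v); return o+d*(z-o[2])/d[2]
def proj(c,P):
    p=c["E"][:3,:3]@np.array(P)+c["E"][:3,3]; x=p[0]/-p[2]; y=-p[1]/-p[2]; k=1+c["k1"]*(x*x+y*y)
    return c["cx"]+c["f"]*x*k, c["cy"]+c["f"]*y*k
def save(c,name): cv2.imwrite("pics/"+name,cv2.cvtColor(c["pixels"],cv2.COLOR_RGB2BGR))
E
python3 - <<'E'
from h import *
for n in("top","scene"):
    c=cap(n); save(c,n+"0.png"); print(n,c["vfov"],c["k1"],np.round(c["E"],3).tolist())
E
```

```text
top 45.977388783648735 -0.0798955201878132 [[0.027, -1.0, -0.008, 0.002], [0.989, 0.026, 0.149, -0.565], [-0.149, -0.012, 0.989, -1.07], [0.0, 0.0, 0.0, 1.0]]
scene 50.02274791559053 -0.05396212954691798 [[0.189, 0.982, -0.002, -0.129], [-0.741, 0.144, 0.656, 0.374], [0.645, -0.122, 0.755, -1.307], [0.0, 0.0, 0.0, 1.0]]
```

View pics/top0.png

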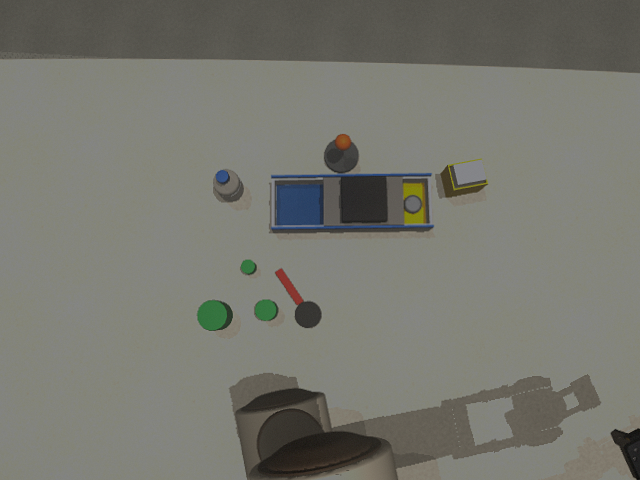

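View pics/scene0.png

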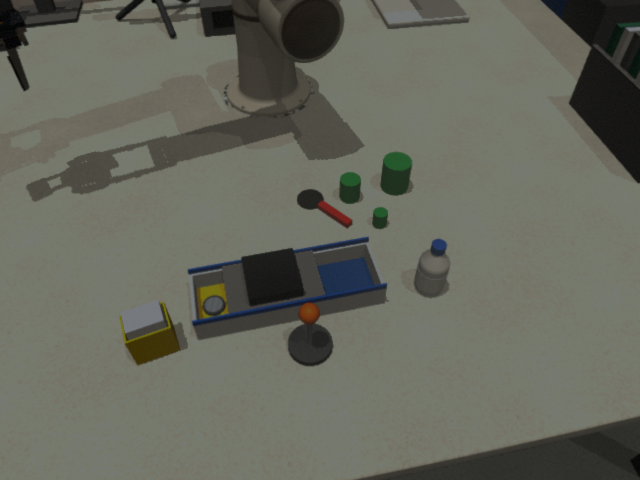

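The top view shows the blue well on the left, at about (299,205), and the cover's black pad at (363,199). The yellow well is on the right. The paddle's handle is at (289,287) and its disc at (308,314).

- **Paddle candidates:** there is only one red handle with a black disc. Other dark things are the target's base (341,155), the cover pad (363,199) and the robot's own parts.
- **Pot candidates:** the green ones are large (213,315), middle (265,310) and small (248,267). I choose the middle one.

```bash
cat > m.py <<'E'
from h import *
def blobs(m,amin=40):
    n,l,s,ce=cv2.connectedComponentsWithStats(m.astype(np.uint8))
    return [(l==i,s[i,4],ce[i]) for i in range(1,n) if s[i,4]>=amin]
def rect(c,m,z):
    k,_=cv2.findContours(m.astype(np.uint8),cv2.RETR_EXTERNAL,cv2.CHAIN_APPROX_NONE)
    k=max(k,key=cv2.contourArea)[:,0]
    P=np.array([onz(c,u,v,z)[:2] for u,v in k],np.float32)*1000
    (x,y),wh,a=cv2.minAreaRect(P); return np.round([x,y,*wh,a],1)
def masks(c):
    h=cv2.cvtColor(c["pixels"],cv2.COLOR_RGB2HSV); H,S,V=[h[...,i].astype(int) for i in range(3)]
    return dict(red=((H<6)|(H>172))&(S>150)&(V>60),orange=(H>=6)&(H<16)&(S>170)&(V>80),green=(H>50)&(H<85)&(S>110),
      blue=(H>100)&(H<125)&(S>130)&(V>40),yellow=(H>20)&(H<34)&(S>150),dark=(V<52)&(S<120))
E
python3 - <<'E'
from m import *
Z=dict(red=.014,green=.05,blue=.054,yellow=.009,dark=.006,orange=.1)
for n in("top","scene"):
    c=cap(n)
    for k,m in masks(c).items():
        for b,a,ce in blobs(m):
            if n=="top" and ce[1]>370 or n=="scene" and ce[1]<130: continue
            z=Z[k]
            if k=="dark" and a>900: z=.074
            print(n,k,a,ce.round(1),"z",z,rect(c,b,z))
c=cap("top"); p=cv2.resize(c["pixels"][150:350,190:450],None,fx=3,fy=3,interpolation=2)
cv2.imwrite("pics/crop.png",p[...,::-1])
E
```

```text
top red 281 [288.7 286.3] z 0.014 [461.7  71.   77.5  14.4  35.5]
top orange 148 [342.7 140.9] z 0.1 [737.3 -28.5  27.6  25.   45.2]
top green 148 [247.5 266.3] z 0.05 [497.  149.7  25.4  25.1  65.9]
top green 692 [211.9 314.9] z 0.05 [400.  214.5  55.5  54.2   2.7]
top green 342 [265.4 309.5] z 0.05 [414.4 112.8  36.3  38.5   1.7]
top blue 112 [221.7 175.8] z 0.054 [674.8 209.1  21.8  22.6  47.8]
top blue 265 [349.9 174.9] z 0.054 [682.7 -47.4   3.9 313.2   2.4]
top blue 1650 [298.4 204.6] z 0.054 [620.6  56.   78.1  82.9   1.5]
top blue 300 [348.4 226.7] z 0.054 [579.1 -51.1   4.2 312.5   2.4]
top yellow 102 [462.1 181.1] z 0.009 [ 702.7 -289.5   55.    72.8   12.5]
top yellow 544 [414.5 202.1] z 0.009 [ 639.2 -178.9   83.7   43.     2.3]
top dark 2094 [363.4 199.2] z 0.074 [630.7 -71.1  90.6  87.1   1.5]
scene red 251 [334.4 212.6] z 0.014 [465.2  72.5  80.   16.7  35.6]
scene orange 288 [308.6 311.8] z 0.1 [735.8 -25.   28.   31.2  79.1]
scene green 400 [397.1 161.4] z 0.05 [381.9 221.8  54.7  53.   79.1]
scene green 219 [349.9 179.3] z 0.05 [416.6 114.7  35.7  38.1  77.4]
scene 
[... 654 characters left out ...]
9.3 198.7] z 0.006 [411.2  34.5  48.9  51.7  79. ]
scene dark 124 [379.1 221.9] z 0.006 [498.1 155.5  24.6  30.8  69. ]
scene dark 2769 [271.9 277. ] z 0.074 [640.5 -68.8 101.3  91.7   2.7]
scene dark 70 [365. 291.] z 0.006 [652.9  85.8   4.7  78.7   3.8]
scene dark 40 [325.4 299.4] z 0.006 [6.566e+02 1.590e+01 4.400e+00 5.430e+01 3.000e-01]
scene dark 66 [216.  310.5] z 0.006 [ 641.2 -170.    21.3   34.7   14.1]
scene dark 48 [271.4 310.1] z 0.006 [660.4 -75.8   3.7  58.3   1.8]
scene dark 78 [222.8 319.5] z 0.006 [ 663.6 -158.3    3.7  100.2    1.8]
scene dark 1446 [309.8 344.4] z 0.074 [773.3 -29.9  61.5  69.1  81.2]
scene dark 7434 [554. 460.] z 0.074 [1009.1  201.3  358.7   68.3   89.9]
```

View pics/crop.png

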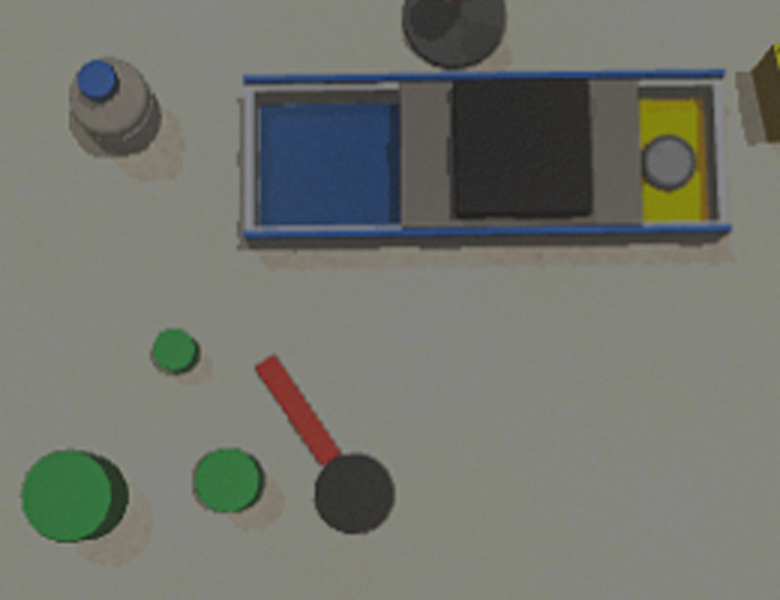

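The crop confirms one paddle, with its handle at crop (297,410) and disc at (354,493). The middle pot is beside it at crop (228,480), the blue well is left of the cover, and the pad is at (521,147).

```bash
python3 - <<'E'
from h import *
from scipy.spatial.transform import Rotation as R
s=bot.get_state(); w,x,y,z=s["tcp_rot"]; M=R.from_quat([x,y,z,w]).as_matrix()
print(s["time_s"],s["ee_pos"],M.round(3).tolist(),"toolY heading",np.degrees(np.arctan2(M[1,1],M[0,1])),s["q"], s["finger_gap"])
E
```

```text
0.25 [ 0.24212477 -0.52122976  0.22515941] [[0.907, 0.421, -0.0], [0.421, -0.907, 0.001], [0.0, -0.001, -1.0]] toolY heading -65.0872443430042 [-1.34609003e+00  1.58701950e-01  1.59754252e+00 -9.12266733e-06
  1.38619775e+00 -2.10101563e-01] 0.09192606374294036
```

jog_arm:
  series:
    - [0.49, 0.64, -0.09, 0, 0, 0.67]
    - [0.49, 0.64, -0.09, 0, 0, 0.67]
    - [0.49, 0.64, -0.09, 0, 0, 0.67]
    - [0.49, 0.64, -0.09, 0, 0, 0.67]
    - [0.49, 0.64, -0.09, 0, 0, 0.67]
    - [0.49, 0.64, -0.09, 0, 0, 0.67]
    - [0.49, 0.64, -0.09, 0, 0, 0.67]
    - [0.49, 0.64, -0.09, 0, 0, 0.67]
    - [0.49, 0.64, -0.09, 0, 0, 0.67]
    - [0.49, 0.64, -0.09, 0, 0, 0.67]
  jaw: 0

```text
time_s: 1.08
ee_pos: [0.4389, -0.2641, 0.1895]
tcp_rot: [0.0, 0.872, 0.489, 0.0]
wrist_force: [0.8, 0.1, -0.2]
finger_gap: 0.0278
gripper_force: 0.0
```

jog_arm:
  series:
    - [0.49, 0.64, -0.09, 0, 0, 0.67]
    - [0.49, 0.64, -0.09, 0, 0, 0.67]
    - [0.49, 0.64, -0.09, 0, 0, 0.67]
    - [0.49, 0.64, -0.09, 0, 0, 0.67]
    - [0.49, 0.64, -0.09, 0, 0, 0.67]
    - [0.49, 0.64, -0.09, 0, 0, 0.67]
    - [0.49, 0.64, -0.09, 0, 0, 0.67]
    - [0.49, 0.64, -0.09, 0, 0, 0.67]
    - [0.49, 0.64, -0.09, 0, 0, 0.67]
    - [0.49, 0.64, -0.09, 0, 0, 0.67]
    - [0, 0, 0, 0, 0, 0]
    - [0, 0, 0, 0, 0, 0]

```text
time_s: 2.08
ee_pos: [0.6342, -0.0082, 0.1528]
tcp_rot: [-0.0, 0.694, 0.72, -0.0]
wrist_force: [-0.3, -0.0, 0.1]
finger_gap: 0.0004
gripper_force: 0.0
```

jog_arm:
  series:
    - [0, 0, -0.7, 0, 0, 0]
    - [0, 0, -0.7, 0, 0, 0]
    - [0, 0, -0.6, 0, 0, 0]
    - [0, 0, -0.1, 0, 0, 0]
    - [0, -0.16, 0, 0, 0, 0]
    - [0, -0.16, 0, 0, 0, 0]
    - [0, -0.16, 0, 0, 0, 0]
    - [0, -0.16, 0, 0, 0, 0]

```text
time_s: 2.75
ee_pos: [0.6349, -0.036, 0.0712]
tcp_rot: [0.001, 0.695, 0.719, 0.001]
wrist_force: [0.0, 2.8, -1.1]
finger_gap: 0.0005
gripper_force: 1.4
```

jog_arm:
  series:
    - [0, -0.16, 0, 0, 0, 0]
    - [0, -0.16, 0, 0, 0, 0]
    - [0, -0.16, 0, 0, 0, 0]
    - [0, -0.16, 0, 0, 0, 0]
    - [0, -0.16, 0, 0, 0, 0]
    - [0, -0.16, 0, 0, 0, 0]
    - [0, 0, 0, 0, 0, 0]

```text
time_s: 3.33
ee_pos: [0.635, -0.071, 0.0704]
tcp_rot: [-0.002, 0.696, 0.718, 0.003]
wrist_force: [3.1, 13.7, 4.7]
finger_gap: 0.0003
gripper_force: 6.7
```

jog_arm:
  series:
    - [0, 0.3, 0.2, 0, 0, 0]
    - [0, 0, 0.9, 0, 0, 0]
    - [0, 0, 0.9, 0, 0, 0]

```text
time_s: 3.58
ee_pos: [0.6318, -0.0612, 0.148]
tcp_rot: [-0.002, 0.695, 0.719, -0.002]
wrist_force: [-0.3, -0.2, 0.5]
finger_gap: 0.0002
gripper_force: 0.0
```

jog_arm:
  series:
    - [-0.38, 0.25, 0, 0, 0, -0.94]
    - [-0.38, 0.25, 0, 0, 0, -0.94]
    - [-0.38, 0.25, 0, 0, 0, -0.94]
    - [-0.38, 0.25, 0, 0, 0, -0.94]
    - [-0.38, 0.25, 0, 0, 0, -0.94]
    - [-0.38, 0.25, 0, 0, 0, -0.94]
    - [-0.38, 0.25, 0, 0, 0, -0.94]
    - [-0.38, 0.25, 0, 0, 0, -0.94]
    - [-0.38, 0.25, 0, 0, 0, -0.94]
    - [-0.38, 0.25, 0, 0, 0, -0.94]
    - [-0.38, 0.25, 0, 0, 0, -0.94]
    - [-0.38, 0.25, 0, 0, 0, -0.94]
  jaw: 28

```text
time_s: 4.58
ee_pos: [0.4507, 0.0581, 0.1496]
tcp_rot: [0.001, 0.953, 0.303, -0.001]
wrist_force: [0.2, 0.2, -0.3]
finger_gap: 0.0278
gripper_force: 0.0
```

jog_arm:
  series:
    - [0, 0, 0, 0, 0, 0]
    - [0, 0, 0, 0, 0, 0]
    - [0, 0, 0, 0, 0, 0]

```text
time_s: 4.83
ee_pos: [0.4525, 0.0578, 0.1499]
tcp_rot: [0.001, 0.952, 0.306, 0.0]
wrist_force: [0.3, 0.3, -0.5]
finger_gap: 0.028
gripper_force: 0.0
```

```bash
python3 - <<'E'
from m import *
Z=dict(red=.014,green=.05,blue=.054,yellow=.009,dark=.074)
c=cap("top"); save(c,"top1.png")
for k,m in masks(c).items():
    for b,a,ce in blobs(m,100):
        if k in("dark","red","blue") and 150<ce[1]<340: print(k,a,ce.round(1),rect(c,b,Z[k]))
c=cap("scene"); cv2.imwrite("pics/s1.png",cv2.resize(c["pixels"][130:330,180:440],None,fx=3,fy=3)[...,::-1])
for k in("red",):
  for b,a,ce in blobs(masks(c)[k],30): print(a,ce,rect(c,b,.014))
E
```

```text
blue 113 [221.6 175.8] [674.8 209.1  21.8  22.6  47.8]
blue 276 [349.5 175. ] [682.6 -47.4   4.  313.2   2.3]
blue 2735 [311.6 204.5] [621.3  28.5  78.  138.    1.5]
blue 303 [354.6 226.7] [579.1 -51.1   4.1 312.5   2.5]
dark 2098 [391.5 198.7] [ 632.1 -125.7   90.6   88.5    1.6]
dark 107 [246.3 306. ] [420.5 145.4  16.8  35.8   1.7]
243 [334.42798354 212.47325103] [465.9  72.1  82.6  18.3  35.6]
```

View pics/s1.png

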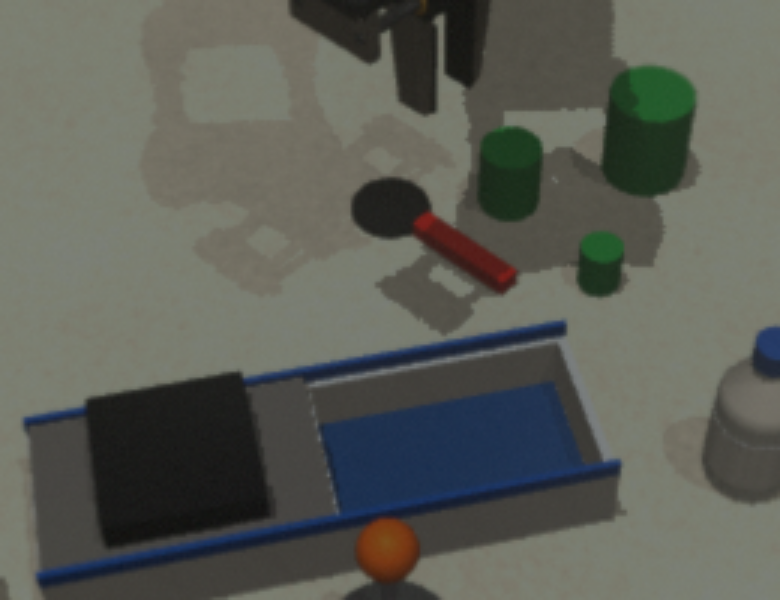

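The view shows the cover fully off the blue well, with the pad at crop (180,460). The paddle and pots are undisturbed, and the fingers are above and behind the handle.

jog_arm:
  series:
    - [-0.06, 0.12, -0.6, 0, 0, 0]
    - [0, 0, -0.6, 0, 0, 0]
    - [0, 0, -0.6, 0, 0, 0]
    - [0, 0, -0.3, 0, 0, 0]
    - [0, 0, -0.3, 0, 0, 0]
    - [0, 0, -0.3, 0, 0, 0]
    - [0, 0, 0, 0, 0, 0]
    - [0, 0, 0, 0, 0, 0]

```text
time_s: 5.6
ee_pos: [0.4493, 0.0629, 0.0412]
tcp_rot: [-0.0, 0.952, 0.305, -0.001]
wrist_force: [0.4, -0.0, 0.1]
finger_gap: 0.0279
gripper_force: 0.0
```

jog_arm:
  series:
    - [0, 0, -0.25, 0, 0, 0]
    - [0, 0, -0.25, 0, 0, 0]
    - [0, 0, -0.17, 0, 0, 0]
    - [0, 0, 0, 0, 0, 0]
    - [0, 0, 0, 0, 0, 0]

```text
time_s: 6.02
ee_pos: [0.4488, 0.0634, 0.0142]
tcp_rot: [-0.0, 0.952, 0.305, -0.001]
wrist_force: [0.5, -0.6, 0.8]
finger_gap: 0.0279
gripper_force: 0.0
```

jog_arm:
  series:
    - [0, 0, 0, 0, 0, 0]
    - [0, 0, 0, 0, 0, 0]
    - [0, 0, 0, 0, 0, 0]
    - [0, 0, 0, 0, 0, 0]
    - [0, 0, 0, 0, 0, 0]
    - [0, 0, 0, 0, 0, 0]
  jaw: 0

```text
time_s: 6.52
ee_pos: [0.4498, 0.0633, 0.0152]
tcp_rot: [0.0, 0.952, 0.305, 0.0]
wrist_force: [-0.2, -0.2, 3.0]
finger_gap: 0.0157
gripper_force: 30.0
```

jog_arm:
  series:
    - [0, 0, 0.2, 0, 0, 0]
    - [0, 0, 0.4, 0, 0, 0]
    - [0, 0, 0.6, 0, 0, 0]
    - [0, 0, 0.6, 0, 0, 0]
    - [0, 0, 0.6, 0, 0, 0]
    - [0, 0, 0.6, 0, 0, 0]
    - [0, 0, 0.3, 0, 0, 0]

```text
time_s: 7.1
ee_pos: [0.4507, 0.0632, 0.1503]
tcp_rot: [0.001, 0.952, 0.305, 0.002]
wrist_force: [0.0, -0.0, -0.6]
finger_gap: 0.0155
gripper_force: 30.0
```

jog_arm:
  series:
    - [0.37, -0.045, 0, 0, 0, 0.94]
    - [0.37, -0.045, 0, 0, 0, 0.94]
    - [0.37, -0.045, 0, 0, 0, 0.94]
    - [0.37, -0.045, 0, 0, 0, 0.94]
    - [0.37, -0.045, 0, 0, 0, 0.94]
    - [0.37, -0.045, 0, 0, 0, 0.94]
    - [0.37, -0.045, 0, 0, 0, 0.94]
    - [0.37, -0.045, 0, 0, 0, 0.94]
    - [0.37, -0.045, 0, 0, 0, 0.94]
    - [0.37, -0.045, 0, 0, 0, 0.94]
    - [0.37, -0.045, 0, 0, 0, 0.94]
    - [0.37, -0.045, 0, 0, 0, 0.94]

```text
time_s: 8.1
ee_pos: [0.6273, 0.0417, 0.1469]
tcp_rot: [-0.0, 0.694, 0.72, -0.0]
wrist_force: [0.1, 0.3, -1.1]
finger_gap: 0.0157
gripper_force: 30.0
```

jog_arm:
  series:
    - [0, 0, 0, 0, 0, 0]
    - [0, 0, 0, 0, 0, 0]
    - [0, 0, 0, 0, 0, 0]

```text
time_s: 8.35
ee_pos: [0.6261, 0.0419, 0.1467]
tcp_rot: [-0.0, 0.696, 0.718, -0.0]
wrist_force: [-0.3, -0.3, -1.1]
finger_gap: 0.0156
gripper_force: 30.0
```

```bash
python3 - <<'E'
from m import *
s=bot.get_state(); zt=s["ee_pos"][2]-.0142
c=cap("scene")
for b,a,ce in blobs(masks(c)["red"],30): print("red",a,ce,rect(c,b,zt+.014))
for b,a,ce in blobs(masks(c)["dark"],100): 
  if ce[1]>130:print("dark",a,ce.round(),rect(c,b,zt+.006))
cv2.imwrite("pics/s2.png",cv2.resize(c["pixels"][130:330,180:440],None,fx=3,fy=3)[...,::-1])
E
```

```text
red 91 [327.97802198 234.14285714] [632.9  25.2  14.1  22.   87.3]
dark 5314 [344. 184.] [498.7  80.  125.4 304.9  80.5]
dark 619 [394. 181.] [521.8 163.8  47.3  78.6  67.4]
dark 751 [306. 241.] [631.3  -8.8  51.3  55.   79. ]
dark 215 [370. 269.] [699.1  71.8  65.5  14.    3. ]
dark 2839 [238. 283.] [ 691.1 -119.3   90.9   82.     2.6]
dark 680 [311. 336.] [799.  -33.   52.6  38.9  61.9]
dark 162 [311. 359.] [828.4 -36.9  54.4  23.7  86.8]
dark 1530 [611. 451.] [1011.5  278.8   83.1   42.8   48.1]
```

View pics/s2.png

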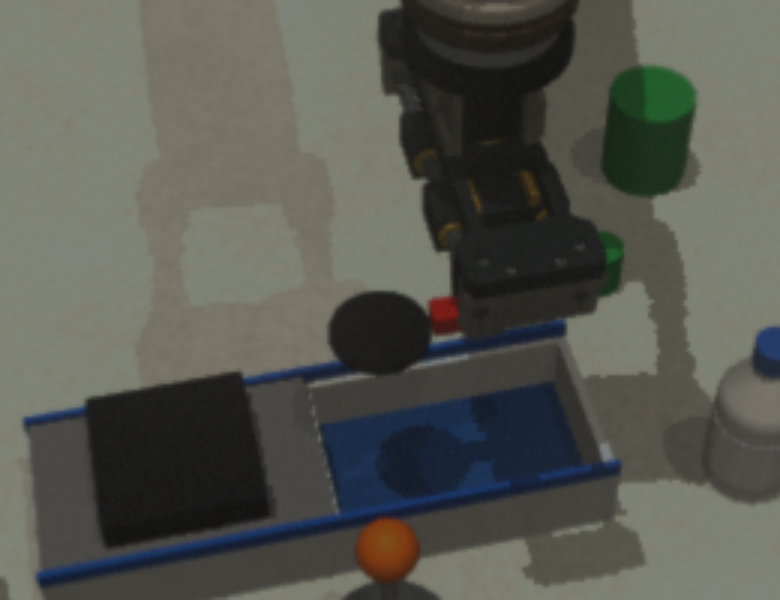

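The paddle is held level over the blue well, lined up with it. The disc is at crop (380,332) and its shadow lies inside the well.

jog_arm:
  series:
    - [0.02, -0.02, -0.5, 0, 0, 0]
    - [0, 0, -0.5, 0, 0, 0]
    - [0, 0, -0.5, 0, 0, 0]
    - [0, 0, -0.4, 0, 0, 0]
    - [0, 0, -0.4, 0, 0, 0]
    - [0, 0, -0.3, 0, 0, 0]
    - [0, 0, -0.2, 0, 0, 0]
    - [0, 0, -0.1, 0, 0, 0]
    - [0, 0, 0, 0, 0, 0]
    - [0, 0, 0, 0, 0, 0]

```text
time_s: 9.23
ee_pos: [0.6282, 0.0409, 0.0315]
tcp_rot: [0.0, 0.695, 0.719, 0.0]
wrist_force: [0.2, 0.2, -0.1]
finger_gap: 0.0154
gripper_force: 30.0
```

jog_arm:
  series:
    - [0, 0, -0.08, 0, 0, 0]
    - [0, 0, -0.06, 0, 0, 0]
    - [0, 0, -0.04, 0, 0, 0]
    - [0, 0, 0, 0, 0, 0]
    - [0, 0, 0, 0, 0, 0]

```text
time_s: 9.65
ee_pos: [0.6282, 0.0409, 0.0242]
tcp_rot: [0.0, 0.695, 0.719, 0.0]
wrist_force: [-0.2, 0.7, 2.6]
finger_gap: 0.0153
gripper_force: 30.0
```

jog_arm:
  series:
    - [0, 0, 0, 0, 0, 0]
    - [0, 0, 0, 0, 0, 0]
    - [0, 0, 0, 0, 0, 0]
    - [0, 0, 0, 0, 0, 0]
    - [0, 0, 0.2, 0, 0, 0]
    - [0, 0, 0.6, 0, 0, 0]
    - [0, 0, 0.8, 0, 0, 0]
    - [0, 0, 0.8, 0, 0, 0]
    - [0, 0, 0.8, 0, 0, 0]
  jaw: 34

```text
time_s: 10.4
ee_pos: [0.6275, 0.0409, 0.1535]
tcp_rot: [-0.0, 0.695, 0.719, -0.0]
wrist_force: [-0.4, 0.3, -0.2]
finger_gap: 0.0341
gripper_force: 0.0
```

jog_arm:
  series:
    - [0, -0.8, 0, 0, 0, 0]
    - [0, -0.8, 0, 0, 0, 0]
    - [0.02, -0.8, 0, 0, 0, 0]
    - [0.02, -0.8, 0, 0, 0, 0]
    - [0.02, -0.8, 0, 0, 0, 0]
    - [0.02, -0.8, 0, 0, 0, 0]
    - [0.02, -0.8, 0, 0, 0, 0]
    - [0, -0.22, 0, 0, 0, 0]
    - [0, 0, 0, 0, 0, 0]
    - [0, 0, 0, 0, 0, 0]
  jaw: 0

```text
time_s: 11.23
ee_pos: [0.6317, -0.1914, 0.1518]
tcp_rot: [-0.0, 0.695, 0.719, 0.0]
wrist_force: [-0.6, -0.4, -0.1]
finger_gap: 0.0002
gripper_force: 0.0
```

```bash
python3 - <<'E'
from m import *
c=cap("scene"); M=masks(c)
for b,a,ce in blobs(M["red"],30): print("red",a,ce,rect(c,b,.023))
for b,a,ce in blobs(M["dark"],100): 
  if ce[1]>200:print("dark",a,ce.round(),rect(c,b,.015))
for b,a,ce in blobs(M["green"],60): print("green",a,ce.round(1))
cv2.imwrite("pics/s3.png",cv2.resize(c["pixels"][130:330,180:440],None,fx=3,fy=3)[...,::-1])
c=cap("top"); M=masks(c)
for b,a,ce in blobs(M["red"],30): print("top red",a,ce,rect(c,b,.023))
E
```

```text
red 432 [344.00462963 278.63888889] [631.9  55.9  21.   79.9   2.7]
dark 5376 [169. 208.] [ 362.1 -245.9  361.7  136.7   11.4]
dark 3633 [239. 284.] [ 599.4 -119.1  113.4  146.8    2.3]
dark 595 [307. 286.] [629.8  -9.2  53.6  48.7  81. ]
dark 544 [311. 337.] [728.4 -21.7  59.1  42.8  50. ]
dark 145 [312. 359.] [765.  -25.9  64.2  25.6  88.6]
dark 1390 [610. 451.] [985.4 353.5  99.8  35.9  45.7]
green 283 [617.6  35.7]
green 173 [635.1  64.9]
green 415 [397.  161.3]
green 221 [349.9 179.3]
green 110 [380.1 212.4]
top red 275 [299.94545455 204.02909091] [626.8  53.2  14.4  76.8   1.4]
```

View pics/s3.png

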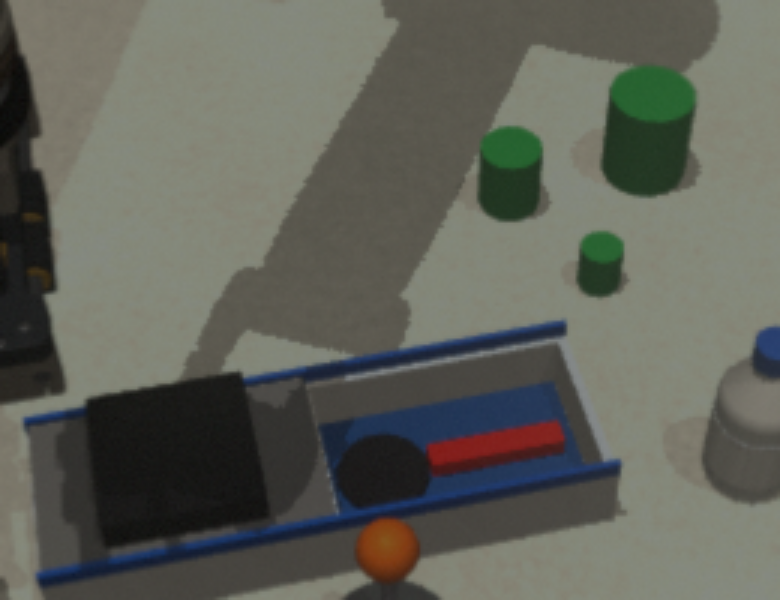

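The paddle lies flat in the blue well, with its disc at crop (384,470) and handle at (496,448). The pots and bottle haven't moved. Next I push the cover home.

jog_arm:
  series:
    - [0, 0, -0.7, 0, 0, 0]
    - [0, 0, -0.7, 0, 0, 0]
    - [0, 0, -0.5, 0, 0, 0]
    - [0, 0, -0.13, 0, 0, 0]
    - [0, 0.15, 0, 0, 0, 0]
    - [0, 0.2, 0, 0, 0, 0]
    - [0, 0.25, 0, 0, 0, 0]
    - [-0.01, 0.25, 0, 0, 0, 0]
    - [-0.01, 0.25, 0, 0, 0, 0]
    - [-0.01, 0.25, 0, 0, 0, 0]
    - [-0.01, 0.25, 0, 0, 0, 0]
    - [-0.01, 0.25, 0, 0, 0, 0]

```text
time_s: 12.33
ee_pos: [0.6307, -0.1171, 0.0715]
tcp_rot: [0.001, 0.695, 0.719, 0.001]
wrist_force: [0.6, -3.2, 1.6]
finger_gap: 0.0006
gripper_force: 1.5
```

jog_arm:
  series:
    - [-0.01, 0.25, 0, 0, 0, 0]
    - [-0.01, 0.25, 0, 0, 0, 0]
    - [-0.01, 0.25, 0, 0, 0, 0]
    - [-0.01, 0.25, 0, 0, 0, 0]
    - [-0.01, 0.25, 0, 0, 0, 0]
    - [-0.01, 0.25, 0, 0, 0, 0]
    - [-0.01, 0.25, 0, 0, 0, 0]
    - [0, 0.2, 0, 0, 0, 0]
    - [0, 0, 0, 0, 0, 0]
    - [0, 0, 0, 0, 0, 0]

```text
time_s: 13.17
ee_pos: [0.6259, -0.0386, 0.0695]
tcp_rot: [-0.001, 0.695, 0.719, -0.0]
wrist_force: [0.2, -0.6, 0.2]
finger_gap: 0.0006
gripper_force: 0.0
```

jog_arm:
  series:
    - [0, 0.1, 0, 0, 0, 0]
    - [0, 0.1, 0, 0, 0, 0]
    - [0, 0.08, 0, 0, 0, 0]
    - [0, 0.05, 0, 0, 0, 0]
    - [0, 0.03, 0, 0, 0, 0]
    - [0, 0, 0, 0, 0, 0]

```text
time_s: 13.67
ee_pos: [0.6268, -0.0252, 0.0701]
tcp_rot: [-0.0, 0.695, 0.719, -0.0]
wrist_force: [-0.3, -1.2, -0.4]
finger_gap: 0.0005
gripper_force: 0.5
```

jog_arm:
  series:
    - [0, 0.03, 0, 0, 0, 0]
    - [0, 0.03, 0, 0, 0, 0]
    - [0, 0.03, 0, 0, 0, 0]
    - [0, 0, 0, 0, 0, 0]

```text
time_s: 14.0
ee_pos: [0.6269, -0.023, 0.0704]
tcp_rot: [0.001, 0.695, 0.719, -0.001]
wrist_force: [-1.2, -6.0, -1.6]
finger_gap: 0.0006
gripper_force: 3.0
```

jog_arm:
  series:
    - [0, 0.03, 0, 0, 0, 0]
    - [0, 0.03, 0, 0, 0, 0]
    - [0, 0, 0, 0, 0, 0]

```text
time_s: 14.25
ee_pos: [0.627, -0.0228, 0.0704]
tcp_rot: [0.002, 0.695, 0.719, -0.002]
wrist_force: [-1.7, -12.7, -3.1]
finger_gap: 0.0003
gripper_force: 6.4
```

jog_arm:
  series:
    - [0, -0.2, 0, 0, 0, 0]
    - [0, -0.2, 0.2, 0, 0, 0]
    - [0, 0, 0.8, 0, 0, 0]
    - [0, 0, 0.8, 0, 0, 0]
    - [0, -0.9, 0.4, 0, 0, 0]
    - [0, -0.9, 0, 0, 0, 0]
    - [0, -0.9, 0, 0, 0, 0]
    - [0, 0, 0, 0, 0, 0]
    - [0, 0, 0, 0, 0, 0]

```text
time_s: 15.0
ee_pos: [0.6274, -0.1451, 0.1595]
tcp_rot: [0.001, 0.696, 0.718, 0.001]
wrist_force: [-0.1, -0.3, -0.6]
finger_gap: 0.0004
gripper_force: 0.0
```

```bash
python3 - <<'E'
from m import *
c=cap("top"); save(c,"top4.png"); M=masks(c)
for b,a,ce in blobs(M["dark"],500):
  if ce[1]<300: print("dark",a,ce.round(),rect(c,b,.074))
for k in("green","red","orange"):
  for b,a,ce in blobs(M[k],60): print(k,a,ce.round(1))
E
```

```text
dark 638 [415. 186.] [ 664.8 -179.5   98.3   79.2   66.5]
dark 2080 [312. 200.] [626.2  28.3  90.6  89.1   1.5]
green 146 [247.6 266.3]
green 689 [211.9 314.9]
green 344 [265.4 309.5]
orange 149 [342.7 141. ]
```

View pics/top4.png

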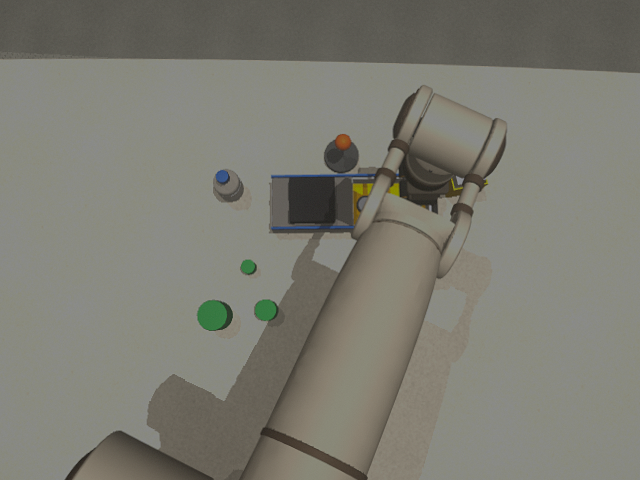

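The cover is home over the blue well, with the pad at (312,200). The end stop was felt at 12.7 N, the bystanders are in place, and the arm is clear of everything.

```bash
python3 -c "
from plant import bot
print(bot.sign_off())"
```

```text
the job is handed in; nothing more can be done
None
```

I handed the job in at about 15 s: the paddle was seen lying flat in the blue-lined well before the cover was pushed to its end stop over it, and the pots, bottle and target still stand where they were (the card box was mostly hidden by the arm in the last picture); the sign-off returned no verdict.

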